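# Load the sample reader, shut it and open its detented shutter

## Task

Put the teal rack of capped cuvettes, kept upright, into the open chamber of the grey sample reader so that it stands flat on the chamber floor with nothing above the rim, and shut the reader's lid fully. Only when the lid is shut, turn the large black shutter knob on the sloping front panel clockwise until it clicks past its detent and sits at the other mark, a quarter turn on, and let go of it. Do not disturb the other things on the bench.

Things in the scene. Friction and masses are not known exactly. Their poses are not given: they have to be found in the camera images.
- reader: Grey sample reader, fixed on a 2 mm mat: 204 mm deep (x), 162 wide (y), 84 high to the rim. Origin under the middle of its footprint; x from its front to its back, y to its left, z up. Its front panel slopes at 35 degrees from the lip (x = -100 mm, 25 mm high) up to the rim (x = -16 mm, 84 mm high). Behind is the black-lined chamber, open at the top.
- chamber (a point): Centre of the chamber's floor, 30 mm above the reader's origin; axes as the reader's. Inside, the chamber is 104 mm long in x and 146 mm wide in y; its 8 mm walls rise 54 mm above the floor to the rim. The rack goes in with its 110 mm length along y, anywhere on the floor.
- rack_mid (a point): Centre of the loose teal cuvette rack, half-way up (13 mm above its underside); x across its 34 mm width, y along its 110 mm length, z up. It is 26 mm high; three capped cuvettes are fixed in it and stand up to 51 mm above its underside. About 0.08 kg. Grip it across the width, midway along its length.
- lid (a joint): Angle of the reader's dark lid in rad: 0 is shut on the rim (its stop), positive is open. It starts open past upright (1.65 to 1.85). Its stiff hinge (0.26 N m of friction, about 2 N at the free edge) keeps it where it is left.
- lid_hinge (a point): Middle of the lid's hinge line, along the top of the reader's right-hand side, 84 mm above its origin. Axes turn with the lid: x along the hinge line to the reader's back, y from hinge to free edge (reader's y when shut), z out of the outer face, 10.5 mm from this point. The lid is 120 mm in x (centred here), 162 mm in y plus a 15 mm tab. Open, it is pushed shut from its outer, right-hand face.
- shutter_knob (a joint): Angle of the shutter knob in rad: 0 is the first notch (start, pointer up and left), 1.57 the second notch and stop (pointer up and right); it grows clockwise seen from the front. A spring detent lies between: about 0.13 N m until half way (0.785), where it clicks over; let go short of that it springs back, clearly beyond it it runs on by itself to the second notch.
- knob_grip (a point): Point on the black shutter knob's axis, 28 mm out from the panel. Axes turn with the knob: z along its axis, out of the panel (35 degrees from vertical, leaning to the reader's front), x along the bar to its white pointer, y across the bar. The bar is 56 mm long, 14 mm wide, and spans 5 to 38 mm above the panel, on a flat 52 mm round skirt. Grip it across the 14 mm.
- beaker: Bystander: small glass beaker with yellow content, 54 mm wide, 79 mm high; origin under its centre.
- vial_a: Bystander: glass vial with white cap, 27 mm wide, 57 mm high; origin under its centre.
- vial_b: Bystander: a second such vial, 27 mm wide, 57 mm high; origin under its centre.
- dropper: Bystander: amber dropper bottle, 33 mm wide, 99 mm high; origin under its centre.
- slide_box: Bystander: translucent white slide box, 34 x 82 mm, 33 mm high; origin under its centre.
- multimeter: Bystander: yellow and black multimeter, 138 x 72 mm, 39 mm high; origin under its centre.
- tape: Bystander: roll of yellow tape lying flat, 61 mm wide, 18 mm high; origin under its centre.

How it is judged:
By the outcome, as a careful person would: the job done as asked, in the order asked, and still so for the second after the job is handed in, with the robot touching nothing.
It also fails if it takes over 69 s, if anything falls off the work surface, if the arm or the gripper's body presses on something with over 40 N, if the wrist force passes 120 N, or if a joint passes its speed limit or range.

## Robot

A 6-joint arm with a two-finger parallel gripper is mounted at the origin on a cart in front of the work surface, level with it; the furniture and walls round the work are solid. World frame = base frame: x ahead of the robot, y to its left, z up, the work surface at z = 0. Lengths are in m, angles in rad, forces in N, time in s.
With the tool pointing down it reaches from about 0.275 to 0.825 m from the base axis. Payload 4.9 kg.
Tool frame: the origin (TCP) lies on the centre line of the jaws, within the pads' length; the fingertips stand 8 mm ahead of it and the grasp point (between the pads) lies 11 mm behind it; z points along the fingers, x is the direction in which the jaws open and shut, and the axes are right-handed (so a half turn about z gives the same grasp; the last joint's range is limited). The gripper opens to 85 mm and grips with 20 to 120 N. Pads are 22 mm wide; open, the fingers measure 114 mm over their backs; the gripper's body (76 mm by 85 mm) begins 54 mm behind the grasp point. The pads swing forward as they close: fully open they stand 13 mm farther back than shut.
Start: joints at [1.011, 0.326, -0.193, 1.052, 0, 1.437], TCP at [0.227, 0.501, 0.239] pointing down, gripper open.
Joint ranges: [-2.65, 2.65], [-0.97, 1.79], [-1.3, 1.35], [-1.93, 2.1], [-1.47, 1.37], [-3.14, 3.14]. Speed limits (rad/s): [2.57, 2.57, 3.14, 3.14, 3.14, 3.14].

## Interface

Orientations are given as [roll, pitch, yaw] about the fixed x, y, z axes, in that order (R = Rz(yaw) Ry(pitch) Rx(roll)).
In Python, from workcell import bot gives the robot as it stands.
- The arm moves only by the tool move_arm, never from a script. Its argument "increments" is text: rows parted by semicolons, each of 6 numbers parted by spaces: the shift along the tool's x, y, z in mm, then the turn, a rotation vector about the tool's x, y, z in degrees. A call has 1 to 5 rows; each row shifts and turns the pose as measured when the row begins, along the tool's axes as they then stand; what a row does not reach is not made up. A row lasts 1/12 s, in which the tool goes at most 41.7 mm and 7.16 degrees, less where a joint would pass 70% of its speed; a pose out of reach is approached as far as the arm can. A call with a gripper value outside its range is refused whole. "hand" is the opening, from 0 (shut) to 1 (fully open), set as the call begins (left out, the last holds). The fingers move at their own pace and stop on an object; the grip force is fixed at half the most. Time passes only in rows, so rows that do not move let the fingers close. It gives the time, the measured TCP pose, the force and the opening at its end, in the units of the state.
- bot.sense(): the state, without advancing time (a new reading comes with each control period).
- bot.camera(name): name is "side" or "top"; returns a dict with "color" (420x560x3 uint8, red, green, blue), "mtx" (3x3 intrinsics, pixels), "D" ([k1, k2, p1, p2, k3] as OpenCV has them; the pictures are not rectified), "rvec" (rotation vector, rad) and "tvec" (3), from world to camera coordinates, as OpenCV has them. Camera axes: x right, y down, z forward; pixel columns grow to the right and rows downward; lengths in m; the calibration is good to about 2 mm. A picture is of the moment at which its call begins. There is no depth.
- bot.sign_off(): hands the job in, once; it reports no verdict.
The state is a dict: "time": time; "joint_pos": joint angles; "dq": joint speeds; "effort": joint torques, N m; "tcp_pos": TCP position; "orientation": TCP orientation; "contact_force": force on the tool from outside, world axes, zero at the start; "torque": the same for the moment, N m; "finger_gap": finger opening in m.
Only numpy, scipy, OpenCV 4.12 (cv2) and the standard library are available. Lean on these libraries where they do the work, as an engineer would, in place of code of your own. Each camera call takes 0.05 s, during which the arm holds its last target. There are 200 camera calls.

## Working session

There is one attempt and no reset: what is moved stays moved. The work goes in short steps, Python scripts to look and compute and a tool call to move; the robot and the scene stay as the last step left them, time stands still between calls to the robot, and variables do not carry over. Pictures are saved under pics/ and viewed, about 8 in all and at most 12, crops included, and the job is handed in when it is done.

Besides the shell and the picture viewer there is one more tool, called as name(argument=value, ...) on one line, values as JSON. move_arm: Moves the arm, as the interface text tells. Its arguments: {"type":"object","properties":{"increments":{"type":"string"},"hand":{"type":"number"}},"required":["increments"]}

```bash
mkdir -p pics; ls; python3 - <<'E'
from workcell import bot
import cv2
print(bot.sense())
for n in("side","top"):
    c=bot.camera(n); cv2.imwrite(f"pics/{n}0.png",cv2.cvtColor(c["color"],cv2.COLOR_RGB2BGR))
    print(n,c["mtx"].tolist(),c["D"],c["rvec"],c["tvec"])
E
```

```text
pics
{'time': 0.0, 'joint_pos': array([ 1.01079282e+00,  3.26980539e-01, -1.93591751e-01,  1.05196281e+00,
        4.15702883e-05,  1.43659242e+00]), 'dq': array([-4.15647415e-04, -1.88752618e-03,  1.27031453e-03, -5.86731410e-06,
       -1.66601086e-04,  9.26484579e-04]), 'effort': array([-7.99163281e-04, -4.43400407e+01,  2.62437665e+01,  1.53241062e-02,
       -2.01913008e-04, -2.14629279e-05]), 'tcp_pos': array([0.22685835, 0.50042203, 0.23847885]), 'orientation': array([-3.14131881e+00,  1.71757576e-03,  1.14499692e+00]), 'contact_force': array([ 0.06411331, -0.65579248,  0.21857037]), 'torque': array([ 0.02606067, -0.01517809,  0.04911554]), 'finger_gap': 0.08516563340337817}
side [[424.94122190009557, 0.0, 280.89597906144763], [0.0, 424.94122190009557, 207.14518034777555], [0.0, 0.0, 1.0]] [-0.02218695  0.          0.          0.          0.        ] [ 2.00627862  0.68823504 -0.42216589] [-0.45074372 -0.10606779  1.86645125]
top [[455.46328832570805, 0.0, 278.6633359132997], [0.0, 455.46328832570805, 209.18215873392347], [0.0, 0.0, 1.0]] [-0.0983687  0.         0.         0.         0.       ] [ 2.41504072 -1.59567559  0.22188606] [-0.25583056  0.51979987  1.72713408]
```

View pics/side0.png

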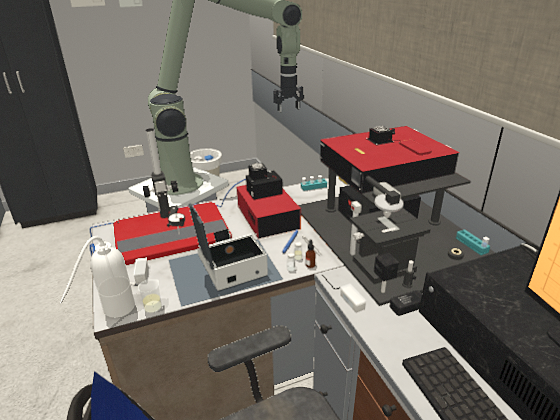

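View pics/top0.png

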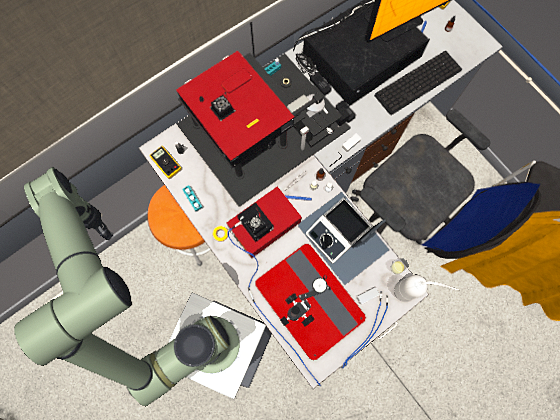

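The side view shows the reader at about (235,262) with its lid open on the left. There are teal racks at (314,184) and (473,240). In the top view the reader is at (340,228), with its knob at (326,240), and the racks are at (193,198) and (272,67).

```bash
cat > h.py <<'E'
import numpy as np,cv2
from workcell import bot
def save(n,c,box=None,s=1):
    im=cv2.cvtColor(c["color"],cv2.COLOR_RGB2BGR)
    if box: x0,y0,x1,y1=box; im=im[y0:y1,x0:x1]
    cv2.imwrite(f"pics/{n}.png",cv2.resize(im,None,fx=s,fy=s,interpolation=cv2.INTER_CUBIC))
def ray(c,uv):
    R=cv2.Rodrigues(c["rvec"])[0]; p=cv2.undistortPoints(np.array([[uv]],float),c["mtx"],c["D"])[0,0]
    d=R.T@np.r_[p,1]; return -R.T@np.ravel(c["tvec"]),d/np.linalg.norm(d)
def onz(c,uv,z):
    o,d=ray(c,uv); return o+d*(z-o[2])/d[2]
def tri(c1,u1,c2,u2):
    o1,d1=ray(c1,u1);o2,d2=ray(c2,u2)
    s=np.linalg.lstsq(np.c_[d1,-d2],o2-o1,rcond=None)[0]
    a,b=o1+s[0]*d1,o2+s[1]*d2; return (a+b)/2,np.linalg.norm(a-b)
def proj(c,P): return cv2.projectPoints(np.atleast_2d(np.array(P,float)),c["rvec"],np.ravel(c["tvec"]),c["mtx"],c["D"])[0][:,0]
E
python3 - <<'E'
from h import *
np.set_printoptions(precision=3,suppress=True)
s,t=bot.camera("side"),bot.camera("top")
a=cv2.resize(cv2.cvtColor(t["color"],2+2),None,fx=1,fy=1) 
def crop(c,b,f):
    im=cv2.cvtColor(c["color"],cv2.COLOR_RGB2BGR)[b[1]:b[3],b[0]:b[2]]
    return cv2.resize(im,(f*(b[2]-b[0]),f*(b[3]-b[1])),interpolation=cv2.INTER_CUBIC)
A=crop(t,(290,180,390,280),5);
C=crop(t,(150,140,230,250),4)
canvas=np.zeros((600,800,3),np.uint8); canvas[:500,:500]=A; canvas[:280,500:800]=cv2.resize(crop(t,(165,170,240,240),4),(300,280))
cv2.imwrite("pics/topc.png",canvas)
cv2.imwrite("pics/sidec.png",crop(s,(130,170,330,320),4))
for c,n,b in((s,"side",(0,0,560,420)),(t,"top",(0,0,560,420))):
    h=cv2.cvtColor(c["color"],cv2.COLOR_RGB2HSV)
    m=cv2.inRange(h,(80,80,60),(98,255,255))
    k,_,st,ce=cv2.connectedComponentsWithStats(m)
    for i in range(1,k):
        if st[i,4]>20: print(n,ce[i],st[i],onz(c,ce[i],0.03))
print(tri(s,(314,184),t,(193,198)),tri(s,(473,240),t,(272,67)))
print(tri(s,(232,263),t,(340,228)))
E
```

```text
side [313.845 184.782] [301 179  26  12 174] [0.521 0.29  0.03 ]
side [471.776 241.656] [456 230  34  25 393] [1.17  0.259 0.03 ]
top [272.254  68.058] [264  61  17  15 138] [1.187 0.26  0.03 ]
top [192.057 197.766] [182 185  20  26 141] [0.496 0.32  0.03 ]
(array([0.5  , 0.321, 0.014]), np.float64(0.0008859421477674746)) (array([1.178, 0.256, 0.044]), np.float64(0.011546764900821193))
(array([ 0.614, -0.287,  0.021]), np.float64(0.008146525385332833))
```

View pics/topc.png

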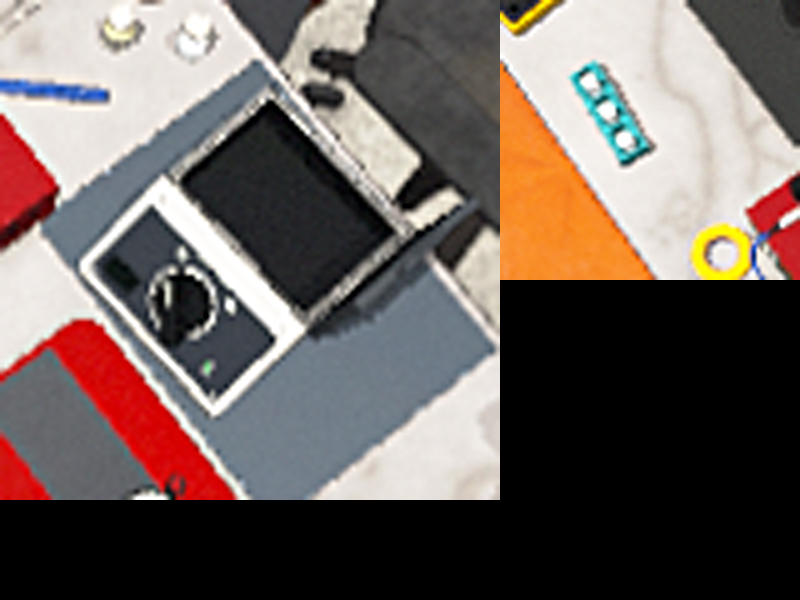

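View pics/sidec.png

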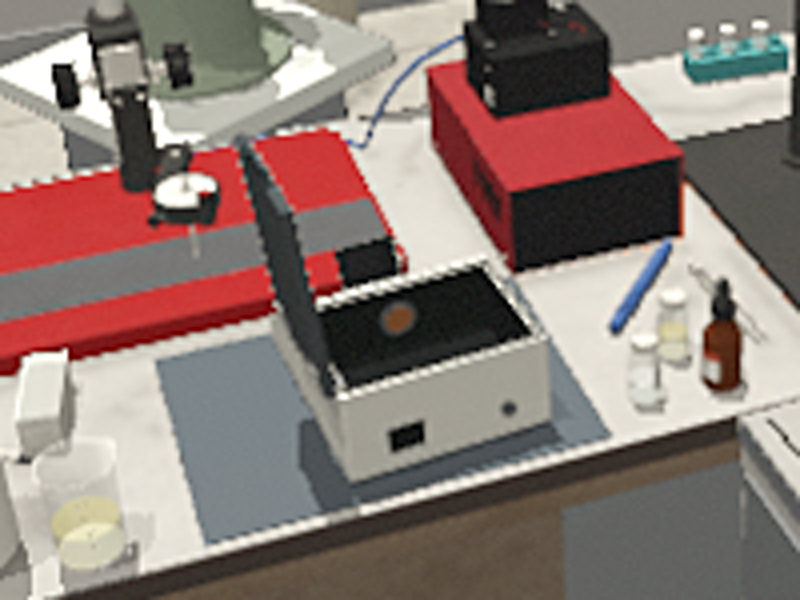

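The top crop shows the reader's rim corners at crop pixels (168,178), (270,95), (408,232) and (303,328), with the lip corners at (82,265) and (215,413). The knob is at (183,303). The side crop shows the lid open on the reader's right, and the rack standing with its three white caps at about (735,55).

```bash
python3 - <<'E'
from h import *
np.set_printoptions(precision=4,suppress=True)
s,t=bot.camera("side"),bot.camera("top")
T=lambda x,y:((x+.5)/5-.5+290,(y+.5)/5-.5+180)
S=lambda x,y:((x+.5)/4-.5+130,(y+.5)/4-.5+170)
for n,p,z in(("rimFL",(168,178),.086),("rimBL",(270,93),.086),("rimBR",(408,232),.086),("rimFR",(303,328),.086),("lipL",(82,265),.027),("lipR",(215,413),.027)):
    print(n,onz(t,T(*p),z))
for n,p,z in(("rimBL",(548,342),.086),("rimBR",(338,398),.086),("rimFL",(487,262),.086),("baseBL",(552,425),.002),("baseBR",(350,478),.002)):
    print("side",n,onz(s,S(*p),z))
print("BL tri",tri(t,T(270,93),s,S(548,342)))
# rack mask
for c,n,z in((s,"side",.013),(t,"top",.02)):
    h=cv2.cvtColor(c["color"],cv2.COLOR_RGB2HSV)
    m=cv2.inRange(h,(80,60,40),(100,255,255)); 
    k,l,st,ce=cv2.connectedComponentsWithStats(m)
    tgt=(314,184) if n=="side" else (192,198)
    i=1+np.argmin(np.linalg.norm(ce[1:]-tgt,axis=1))
    pts=np.argwhere(l==i)[:,::-1].astype(np.float32)
    r=cv2.minAreaRect(pts); b=cv2.boxPoints(r)
    print(n,st[i],b.tolist()); print(np.array([onz(c,q,.026) for q in b]))
    # white caps
    b0=st[i]; roi=c["color"][b0[1]-8:b0[1]+b0[3]+4,b0[0]-4:b0[0]+b0[2]+4]
    cv2.imwrite(f"pics/r_{n}.png",roi)
c=np.zeros((600,800,3),np.uint8)
def crop(c,b,f):
    im=cv2.cvtColor(c["color"],cv2.COLOR_RGB2BGR)[b[1]:b[3],b[0]:b[2]]
    return cv2.resize(im,(f*(b[2]-b[0]),f*(b[3]-b[1])),interpolation=cv2.INTER_CUBIC)
c[:400,:400]=crop(t,(172,178,212,218),10); c[:300,400:800]=crop(s,(294,166,334,196),10); c[300:600,400:800]=crop(s,(160,230,200,260),10)
cv2.imwrite("pics/rack.png",c)
E
```

```text
rimFL [ 0.6208 -0.2029  0.086 ]
rimBL [ 0.7175 -0.2517  0.086 ]
rimBR [ 0.6536 -0.3915  0.086 ]
rimFR [ 0.5502 -0.3427  0.086 ]
lipL [ 0.5439 -0.1649  0.027 ]
lipR [ 0.4742 -0.3066  0.027 ]
side rimBL [ 0.7307 -0.26    0.086 ]
side rimBR [ 0.6552 -0.4001  0.086 ]
side rimFL [ 0.6238 -0.2079  0.086 ]
side baseBL [ 0.7258 -0.254   0.002 ]
side baseBR [ 0.6467 -0.391   0.002 ]
BL tri (array([ 0.7215, -0.251 ,  0.0763]), np.float64(0.0018982932725935054))
side [301 179  26  12 182] [[300.29998779296875, 182.0999755859375], [325.6400146484375, 178.47998046875], [326.82000732421875, 186.739990234375], [301.47998046875, 190.3599853515625]]
[[0.4564 0.2828 0.026 ]
 [0.5232 0.3752 0.026 ]
 [0.5696 0.3132 0.026 ]
 [0.5046 0.225  0.026 ]]
top [182 185  20  26 155] [[181.5882568359375, 188.64706420898438], [188.64706420898438, 184.41177368164062], [202.14706420898438, 206.91177368164062], [195.0882568359375, 211.14706420898438]]
[[0.5152 0.3787 0.026 ]
 [0.5433 0.3598 0.026 ]
 [0.4777 0.2654 0.026 ]
 [0.4501 0.2842 0.026 ]]
```

View pics/rack.png

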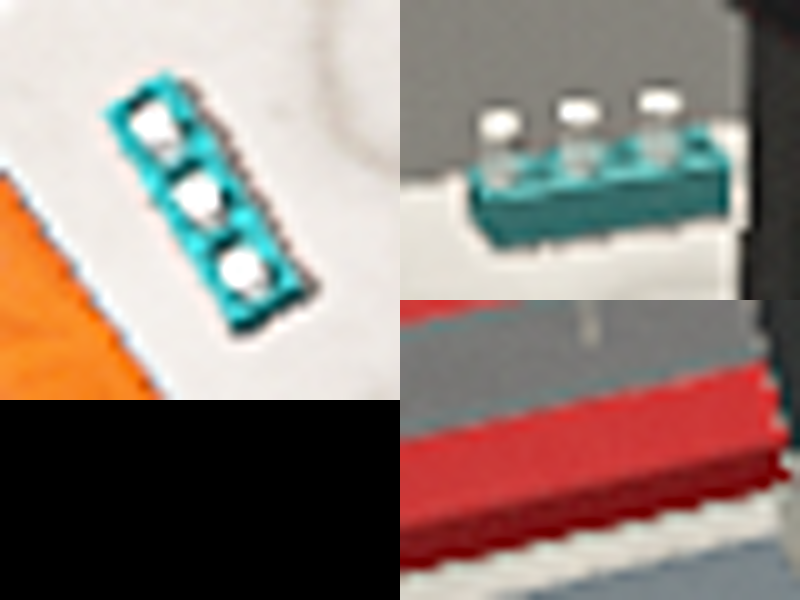

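The enlarged crops show the rack's caps at top-crop (150,120), (203,195), (243,270) and at side-crop (100,125), (178,110), (260,102). Next I fit the reader pose from its corner points in both views.

```bash
python3 - <<'E'
from h import *
from scipy.optimize import least_squares
np.set_printoptions(precision=4,suppress=True)
s,t=bot.camera("side"),bot.camera("top")
T=lambda x,y:((x+.5)/5-.5+290,(y+.5)/5-.5+180)
S=lambda x,y:((x+.5)/4-.5+130,(y+.5)/4-.5+170)
h=.084
obs=[(t,T(181,180),(-.010,.073,h)),(t,T(269,100),(.094,.073,h)),(t,T(398,233),(.094,-.073,h)),(t,T(310,314),(-.010,-.073,h)),
(t,T(270,92),(.102,.081,h)),(t,T(82,265),(-.1,.081,.025)),(t,T(215,414),(-.1,-.081,.025)),
(s,S(549,341),(.102,.081,h)),(s,S(338,398),(.102,-.081,h)),(s,S(552,425),(.102,.081,0)),(s,S(350,480),(.102,-.081,0)),(s,S(487,262),(-.016,.081,h))]
def W(p,m):
    c,q=np.cos(p[2]),np.sin(p[2]); return np.array([p[0]+c*m[0]-q*m[1],p[1]+q*m[0]+c*m[1],.002+m[2]])
f=lambda p:np.concatenate([proj(c,W(p,m))[0]-u for c,u,m in obs])
r=least_squares(f,[.6,-.28,-.46],loss="soft_l1"); p=r.x
print(p,np.degrees(p[2])); print(f(p).reshape(-1,2).round(1).tolist())
for idx,n in((range(7),"top"),(range(7,12),"side")):
    g=lambda p:np.concatenate([proj(obs[i][0],W(p,obs[i][2]))[0]-obs[i][1] for i in idx])
    print(n,least_squares(g,p).x)
# knob: ray onto panel
o,d=ray(t,T(183,303)); a=W(p,(-.1,0,.025)); c,q=np.cos(p[2]),np.sin(p[2])
nr=np.array([-np.sin(np.radians(35)),0,np.cos(np.radians(35))]); nw=np.array([c*nr[0],q*nr[0],nr[2]])
for off in (0,.004,.038):
  X=o+d*(((a+off*nw-o)@nw)/(d@nw)); v=X-W(p,(0,0,0)); print("knob pt off",off,X,"reader:",c*v[0]+q*v[1],-q*v[0]+c*v[1],v[2])
# caps
tc=[(172+x/10-.45,178+y/10-.45) for x,y in((243,268),(203,195),(152,122))]
sc=[(294+x/10-.45,166+y/10-.45) for x,y in((100,125),(178,110),(260,102))]
for u,v in zip(tc,sc): print("cap",tri(t,u,s,v), onz(t,u,.048))
E
```

```text
[ 0.5982 -0.2808 -0.4553] -26.088732148984317
[[-0.7, 0.3], [1.1, -0.3], [0.8, 0.1], [-0.9, 1.1], [1.0, -1.4], [-0.2, -0.1], [0.6, 0.4], [-0.1, -1.5], [0.2, -0.4], [0.1, -0.2], [-0.0, 1.9], [0.4, -1.4]]
top [ 0.598  -0.28   -0.4456]
side [ 0.5991 -0.2808 -0.4698]
knob pt off 0 [ 0.5407 -0.2506  0.0516] reader: -0.06488142287805052 0.0018765680366280013 0.0495902924319882
knob pt off 0.004 [ 0.5397 -0.2506  0.0558] reader: -0.06581227144061193 0.0014595337423816412 0.053821603606596824
knob pt off 0.038 [ 0.531  -0.2503  0.0918] reader: -0.07372448422238417 -0.0020852577587128183 0.08978774859076988
cap (array([0.4719, 0.2863, 0.0486]), np.float64(0.002459161861257688)) [0.4729 0.2875 0.048 ]
cap (array([0.4926, 0.3141, 0.0508]), np.float64(0.003157282732313746)) [0.4944 0.3162 0.048 ]
cap (array([0.5125, 0.3476, 0.0476]), np.float64(0.004969124904207448)) [0.5143 0.3494 0.048 ]
```

```bash
python3 - <<'E'
from h import *
np.set_printoptions(precision=3,suppress=True)
s,t=bot.camera("side"),bot.camera("top")
# black device on red box, its top; red box corners; shelf red corners
print("device top", tri(t,(256,221),s,(258,168)))
print("redbox cornerR", tri(t,(272,188),s,(300,210)),"alt",onz(t,(300,212),.1),onz(t,(229,219),.1),onz(t,(254,256),.1))
for u in((177,90),(237,165),(293,122),(237,52)): print("shelf z.25",onz(t,u,.25), onz(t,u,.3))
print("shelf side",[onz(s,u,.28) for u in((320,137),(330,167),(456,152),(408,128))])
def crop(c,b,f):
    im=cv2.cvtColor(c["color"],cv2.COLOR_RGB2BGR)[b[1]:b[3],b[0]:b[2]]
    return cv2.resize(im,(f*(b[2]-b[0]),f*(b[3]-b[1])),interpolation=cv2.INTER_CUBIC)
c=np.zeros((600,800,3),np.uint8)
c[:600,:400]=crop(t,(215,175,315,325),4); c[:600,400:]=crop(s,(220,140,320,290),4)
cv2.imwrite("pics/obst.png",c)
E
```

```text
device top (array([0.47 , 0.01 , 0.197]), np.float64(0.004876920843033084))
redbox cornerR (array([0.646, 0.025, 0.078]), np.float64(0.005165206647491249)) alt [ 0.593 -0.115  0.1  ] [0.46  0.127 0.1  ] [ 0.365 -0.021  0.1  ]
shelf z.25 [0.821 0.502 0.25 ] [0.799 0.478 0.3  ]
shelf z.25 [0.627 0.154 0.25 ] [0.61  0.142 0.3  ]
shelf z.25 [0.868 0.032 0.25 ] [0.844 0.024 0.3  ]
shelf z.25 [1.069 0.359 0.25 ] [1.039 0.34  0.3  ]
shelf side [array([0.597, 0.21 , 0.28 ]), array([0.768, 0.011, 0.28 ]), array([1.038, 0.358, 0.28 ]), array([0.813, 0.485, 0.28 ])]
```

View pics/obst.png

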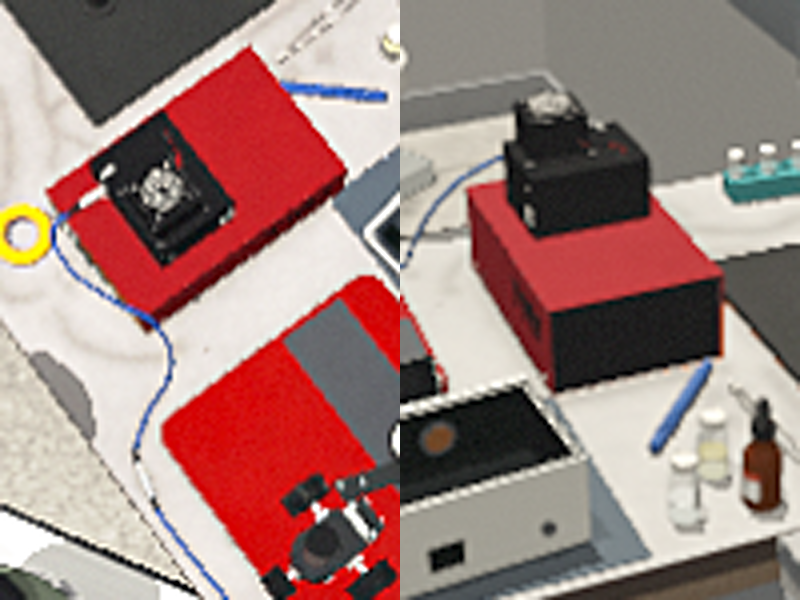

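The crops show a black device on the red box. Triangulation puts its top at z ≈ 0.20, near (0.47, 0.01). The shelf stays to the right, with its corner at about (0.6, 0.15). I will carry the rack at z ≥ 0.28 over the device.

```bash
cat >> h.py <<'E'
from scipy.spatial.transform import Rotation as Ro, Slerp
def plan(pos,rpy,n,start=None):
    """rows from the present pose (or start) to pos,rpy in n equal steps; returns end for chaining"""
    if start is None:
        q=bot.sense(); start=(np.array(q["tcp_pos"]),Ro.from_euler("xyz",q["orientation"]))
    p0,R0=start; R1=rpy if isinstance(rpy,Ro) else Ro.from_euler("xyz",rpy); pos=np.array(pos,float)
    w=(R0.inv()*R1).as_rotvec()/n; step=(pos-p0)/n; R=R0; out=[]
    for i in range(n):
        out.append(np.r_[R.inv().apply(step)*1000,np.degrees(w)]); R=R*Ro.from_rotvec(w)
    for i in range(0,n,5): print("; ".join(" ".join(f"{v:.1f}" for v in r) for r in out[i:i+5]))
    return pos,R1
E
python3 - <<'E'
from h import *
plan((.494,.317,.15),(np.pi,0,np.radians(145.5)),15)
E
```

```text
-3.8 21.3 5.9 -0.0 -0.0 -5.3; -5.8 20.8 5.9 -0.0 -0.0 -5.3; -7.7 20.2 5.9 -0.0 -0.0 -5.3; -9.5 19.4 5.9 -0.0 -0.0 -5.3; -11.3 18.4 5.9 -0.0 -0.0 -5.3
-12.9 17.3 5.9 -0.0 -0.0 -5.3; -14.5 16.0 5.9 -0.0 -0.0 -5.3; -15.9 14.6 5.9 -0.0 -0.0 -5.3; -17.2 13.1 5.9 -0.0 -0.0 -5.3; -18.3 11.4 5.9 -0.0 -0.0 -5.3
-19.3 9.7 6.0 -0.0 -0.0 -5.3; -20.1 7.8 6.0 -0.0 -0.0 -5.3; -20.8 5.9 6.0 -0.0 -0.0 -5.3; -21.2 4.0 6.0 -0.0 -0.0 -5.3; -21.5 2.0 6.0 -0.0 -0.0 -5.3
```

move_arm(increments="-4 21 6 0 0 -5.3; -6 21 6 0 0 -5.3; -8 20 6 0 0 -5.3; -9.5 19 6 0 0 -5.3; -11 18 6 0 0 -5.3", hand=1)

```text
time: 0.92
tcp_pos: [0.3155, 0.4415, 0.21]
orientation: [3.14, -0.004, 1.637]
contact_force: [0.5, 0.8, 0.2]
finger_gap: 0.0855
```

move_arm(increments="-13 17 6 0 0 -5.3; -14.5 16 6 0 0 -5.3; -16 14.5 6 0 0 -5.3; -17 13 6 0 0 -5.3; -18 11.5 6 0 0 -5.3")

```text
time: 1.33
tcp_pos: [0.4102, 0.3808, 0.1789]
orientation: [3.137, -0.004, 2.124]
contact_force: [0.6, 0.9, 0.2]
finger_gap: 0.0855
```

move_arm(increments="-19 10 6 0 0 -5.3; -20 8 6 0 0 -5.3; -21 6 6 0 0 -5.3; -21 4 6 0 0 -5.3; -21.5 2 6 0 0 -5.3")

```text
time: 1.75
tcp_pos: [0.5075, 0.3224, 0.1477]
orientation: [3.135, -0.001, 2.61]
contact_force: [0.2, -0.6, 0.9]
finger_gap: 0.0851
```

```bash
python3 - <<'E'
from h import *
R=(np.pi,0,np.radians(145.5))
s=plan((.494,.317,.09),R,5); plan((.494,.317,.014),R,5,s)
E
```

```text
1.8 -2.4 11.5 0.1 -0.0 0.8; 1.7 -2.4 11.5 0.1 -0.0 0.8; 1.7 -2.4 11.5 0.1 -0.0 0.8; 1.7 -2.4 11.5 0.1 -0.0 0.8; 1.7 -2.4 11.5 0.1 -0.0 0.8
0.0 -0.0 15.2 0.0 0.0 0.0; 0.0 -0.0 15.2 0.0 0.0 0.0; 0.0 -0.0 15.2 0.0 0.0 0.0; 0.0 -0.0 15.2 0.0 0.0 0.0; 0.0 -0.0 15.2 0.0 0.0 0.0
```

move_arm(increments="2 -2.5 11.5 0 0 0.8; 2 -2.5 11.5 0 0 0.8; 2 -2 11.5 0 0 0.8; 1.5 -2 11.5 0 0 0.8; 1.5 -2 11.5 0 0 0.8")

```text
time: 2.17
tcp_pos: [0.5023, 0.315, 0.089]
orientation: [3.13, 0.004, 2.533]
contact_force: [0.2, -0.6, 0.7]
finger_gap: 0.0853
```

move_arm(increments="0 0 15 0 0 0; 0 0 15 0 0 0; 0 0 14 0 0 0; 0 0 12 0 0 0; 0 0 8 0 0 0")

```text
time: 2.58
tcp_pos: [0.5027, 0.3152, 0.0217]
orientation: [3.13, 0.004, 2.532]
contact_force: [-0.1, -1.1, 0.5]
finger_gap: 0.0854
```

```bash
python3 - <<'E'
from h import *
R=(np.pi,0,np.radians(145.5))
plan((.494,.317,.014),R,2)
s,t=bot.camera("side"),bot.camera("top")
def crop(c,b,f):
    im=cv2.cvtColor(c["color"],cv2.COLOR_RGB2BGR)[b[1]:b[3],b[0]:b[2]]
    return cv2.resize(im,(f*(b[2]-b[0]),f*(b[3]-b[1])),interpolation=cv2.INTER_CUBIC)
cv2.imwrite("pics/g1.png",np.hstack([crop(t,(160,160,240,240),5),crop(s,(274,130,354,210),5)]))
E
```

```text
4.1 -1.8 3.8 0.3 0.1 -0.2; 4.1 -1.7 3.8 0.3 0.1 -0.2
```

View pics/g1.png

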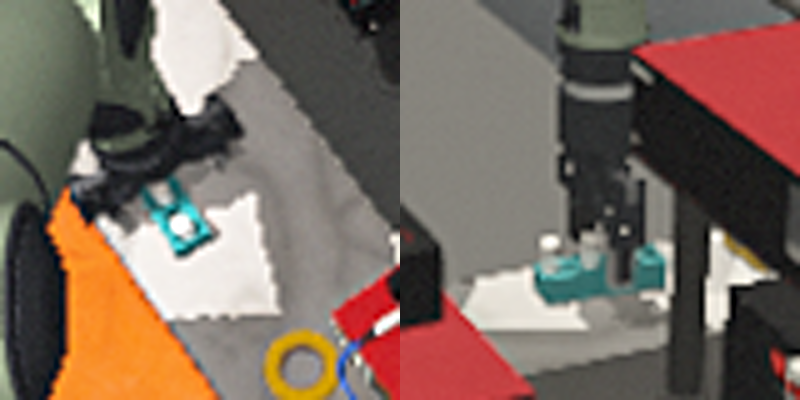

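The jaws straddle the rack, slightly towards its far end (front finger at (622,250) on a rack spanning 535–665). I'll shift by the planned correction and grip.

move_arm(increments="4 -2.5 4 0.3 0 0; 4 -2.5 4 0.3 0 0; 0 0 0 0 0 0")

```text
time: 2.93
tcp_pos: [0.493, 0.3159, 0.0143]
orientation: [3.141, 0.004, 2.531]
contact_force: [-0.3, 0.6, -0.3]
finger_gap: 0.0851
```

move_arm(increments="0 0 0 0 0 0; 0 0 0 0 0 0; 0 0 0 0 0 0; 0 0 0 0 0 0; 0 0 0 0 0 0", hand=0)

```text
time: 3.35
tcp_pos: [0.4943, 0.3171, 0.0167]
orientation: [3.137, 0.006, 2.532]
contact_force: [1.0, -0.3, -0.8]
finger_gap: 0.0329
```

move_arm(increments="0 0 0 0 0 0; 0 0 0 0 0 0; 0 0 0 0 0 0; 0 0 0 0 0 0; 0 0 0 0 0 0")

```text
time: 3.77
tcp_pos: [0.4943, 0.3168, 0.0166]
orientation: [3.137, 0.006, 2.532]
contact_force: [0.6, -1.1, -1.8]
finger_gap: 0.0329
```

```bash
python3 - <<'E'
from h import *
R0=(np.pi,0,2.532);R1=(np.pi,0,np.radians(153.9))
s=plan((.485,.295,.29),R0,10)
print();s=plan((.47,.05,.29),R0,10,s)
print();s=plan((.636,-.299,.29),R1,15,s)
E
```

```text
-0.7 -2.2 -27.3 0.0 0.0 -0.0; -0.6 -2.2 -27.3 0.0 0.0 -0.0; -0.6 -2.2 -27.3 0.0 0.0 -0.0; -0.6 -2.2 -27.3 0.0 0.0 -0.0; -0.6 -2.2 -27.3 0.0 0.0 -0.0
-0.6 -2.3 -27.3 0.0 0.0 -0.0; -0.6 -2.3 -27.3 0.0 0.0 -0.0; -0.5 -2.3 -27.3 0.0 0.0 -0.0; -0.5 -2.3 -27.3 0.0 0.0 -0.0; -0.5 -2.3 -27.3 0.0 0.0 -0.0

-12.8 -20.9 -0.0 0.0 0.0 0.0; -12.8 -20.9 -0.0 0.0 0.0 0.0; -12.8 -20.9 -0.0 0.0 0.0 0.0; -12.8 -20.9 -0.0 0.0 0.0 0.0; -12.8 -20.9 -0.0 0.0 0.0 0.0
-12.8 -20.9 -0.0 0.0 0.0 0.0; -12.8 -20.9 -0.0 0.0 0.0 0.0; -12.8 -20.9 -0.0 0.0 0.0 0.0; -12.8 -20.9 -0.0 0.0 0.0 0.0; -12.8 -20.9 -0.0 0.0 0.0 0.0

-22.4 -12.7 -0.0 0.0 0.0 -0.6; -22.3 -13.0 -0.0 0.0 0.0 -0.6; -22.1 -13.2 -0.0 0.0 0.0 -0.6; -22.0 -13.4 -0.0 0.0 0.0 -0.6; -21.9 -13.6 -0.0 0.0 0.0 -0.6
-21.7 -13.9 -0.0 0.0 0.0 -0.6; -21.6 -14.1 -0.0 0.0 0.0 -0.6; -21.4 -14.3 -0.0 0.0 0.0 -0.6; -21.3 -14.5 -0.0 0.0 0.0 -0.6; -21.1 -14.8 -0.0 0.0 0.0 -0.6
-21.0 -15.0 -0.0 0.0 0.0 -0.6; -20.8 -15.2 -0.0 0.0 0.0 -0.6; -20.7 -15.4 -0.0 0.0 0.0 -0.6; -20.5 -15.6 -0.0 0.0 0.0 -0.6; -20.3 -15.8 -0.0 0.0 0.0 -0.6
```

move_arm(increments="0 0 -10 0 0 0; -0.5 -2 -20 0 0 0; -0.5 -2 -27 0 0 0; -0.5 -2 -27 0 0 0; -0.5 -2 -27 0 0 0")

```text
time: 4.18
tcp_pos: [0.4851, 0.3065, 0.1261]
orientation: [-3.132, -0.002, 2.532]
contact_force: [0.3, -0.3, -0.9]
finger_gap: 0.0326
```

move_arm(increments="-0.5 -2 -27 0 0 0; -0.5 -2 -27 0 0 0; -0.5 -2 -27 0 0 0; -0.5 -2 -30 0 0 0; -0.5 -2 -30 0 0 0")

```text
time: 4.6
tcp_pos: [0.4795, 0.2962, 0.2769]
orientation: [-3.132, -0.002, 2.532]
contact_force: [0.5, -1.0, -1.0]
finger_gap: 0.0324
```

move_arm(increments="-6 -10 -8 0 0 0; -13 -21 -3 0 0 0; -13 -21 0 0 0 0; -13 -21 0 0 0 0; -13 -21 0 0 0 0")

```text
time: 5.02
tcp_pos: [0.4754, 0.1858, 0.2988]
orientation: [3.137, 0.007, 2.54]
contact_force: [-0.1, 0.2, -1.1]
finger_gap: 0.0327
```

move_arm(increments="-13 -21 0 0 0 0; -13 -21 0 0 0 0; -13 -21 0 0 0 0; -13 -21 0 0 0 0; -13 -21 0 0 0 0")

```text
time: 5.43
tcp_pos: [0.465, 0.0546, 0.2981]
orientation: [3.14, 0.006, 2.541]
contact_force: [0.7, 0.5, -1.6]
finger_gap: 0.0334
```

```bash
python3 - <<'E'
from h import *
plan((.636,-.299,.28),(np.pi,0,np.radians(153.9)),15)
E
```

```text
-22.7 -13.0 1.3 0.0 0.0 -0.6; -22.6 -13.2 1.3 0.0 0.0 -0.6; -22.5 -13.4 1.3 0.0 0.0 -0.6; -22.3 -13.7 1.3 0.0 0.0 -0.6; -22.2 -13.9 1.3 0.0 0.0 -0.6
-22.1 -14.1 1.3 0.0 0.0 -0.6; -21.9 -14.3 1.3 0.0 0.0 -0.6; -21.8 -14.5 1.3 0.0 0.0 -0.6; -21.7 -14.7 1.3 0.0 0.0 -0.6; -21.5 -14.9 1.2 0.0 0.0 -0.6
-21.4 -15.1 1.2 0.0 0.0 -0.6; -21.2 -15.3 1.2 0.0 0.0 -0.6; -21.1 -15.5 1.2 0.0 0.0 -0.6; -20.9 -15.8 1.2 0.0 0.0 -0.6; -20.8 -16.0 1.2 0.0 0.0 -0.6
```

move_arm(increments="-22.5 -13 0 0 0 -0.5; -22.5 -13 0 0 0 -0.5; -22.5 -13.5 0 0 0 -0.5; -22.5 -13.5 0 0 0 -0.5; -22 -14 0 0 0 -0.5")

```text
time: 5.85
tcp_pos: [0.5161, -0.0706, 0.298]
orientation: [-3.141, 0.002, 2.585]
contact_force: [-0.4, -0.5, -1.0]
finger_gap: 0.0329
```

move_arm(increments="-22 -14 1 0 0 -0.6; -22 -14 1 0 0 -0.6; -22 -14.5 1 0 0 -0.6; -22 -14.5 1 0 0 -0.6; -21.5 -15 1 0 0 -0.6")

```text
time: 6.27
tcp_pos: [0.5711, -0.196, 0.2917]
orientation: [-3.14, -0.002, 2.637]
contact_force: [0.2, -0.6, -1.9]
finger_gap: 0.0327
```

move_arm(increments="-21 -15 1 0 0 -0.6; -21 -15 1 0 0 -0.6; -18 -13 1 0 0 -0.6; -12 -9 1 0 0 -0.6; 0 0 0 0 0 0")

```text
time: 6.68
tcp_pos: [0.6082, -0.2861, 0.2834]
orientation: [-3.138, -0.007, 2.675]
contact_force: [-0.5, -0.1, -1.2]
finger_gap: 0.0327
```

```bash
python3 - <<'E'
from h import *
print(bot.sense()["joint_pos"])
s=plan((.636,-.299,.17),(np.pi,0,np.radians(153.9)),6)
s,t=bot.camera("side"),bot.camera("top")
def crop(c,b,f):
    im=cv2.cvtColor(c["color"],cv2.COLOR_RGB2BGR)[b[1]:b[3],b[0]:b[2]]
    return cv2.resize(im,(f*(b[2]-b[0]),f*(b[3]-b[1])),interpolation=cv2.INTER_CUBIC)
cv2.imwrite("pics/g2.png",np.hstack([crop(t,(290,160,390,280),4),crop(s,(170,160,270,280),4)]))
E
```

```text
[-0.54748302  0.55076226  0.26877092  1.2952649  -0.00430937 -1.65198339]
-5.2 0.2 18.9 -0.0 -0.1 -0.1; -5.2 0.2 18.9 -0.0 -0.1 -0.1; -5.2 0.2 18.9 -0.0 -0.1 -0.1; -5.2 0.2 18.9 -0.0 -0.1 -0.1; -5.2 0.1 18.9 -0.0 -0.1 -0.1
-5.1 0.1 18.9 -0.0 -0.1 -0.1
```

View pics/g2.png

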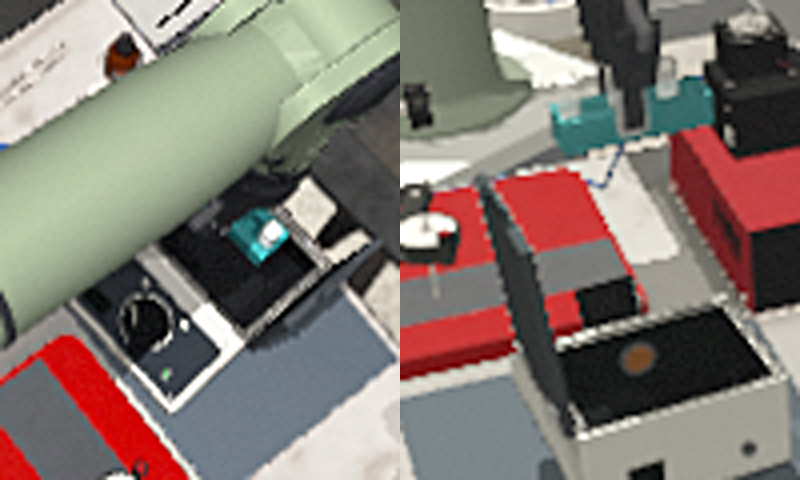

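The picture shows the rack held level at mid-length (finger at 630, rack 550–715 in the side view), above the reader. I continue over the chamber.

move_arm(increments="-6 0 19 0 0 0; -6 0 19 0 0 0; -6 0 19 0 0 0; -6 0 19 0 0 0; -6 0 19 0 0 0")

```text
time: 7.2
tcp_pos: [0.6337, -0.2924, 0.1938]
orientation: [-3.14, 0.0, 2.68]
contact_force: [0.7, 0.7, -1.2]
finger_gap: 0.0328
```

move_arm(increments="-3 0 10 0 0 0; 0 0 0 0 0 0")

```text
time: 7.37
tcp_pos: [0.6341, -0.2903, 0.1794]
orientation: [-3.141, -0.007, 2.682]
contact_force: [-0.0, 0.2, -0.8]
finger_gap: 0.0329
```

```bash
python3 - <<'E'
from h import *
print(bot.sense()["tcp_pos"],bot.sense()["orientation"])
s=plan((.636,-.299,.12),(np.pi,0,np.radians(153.9)),3)
s,t=bot.camera("side"),bot.camera("top")
def crop(c,b,f):
    im=cv2.cvtColor(c["color"],cv2.COLOR_RGB2BGR)[b[1]:b[3],b[0]:b[2]]
    return cv2.resize(im,(f*(b[2]-b[0]),f*(b[3]-b[1])),interpolation=cv2.INTER_CUBIC)
cv2.imwrite("pics/g3.png",np.hstack([crop(t,(290,160,390,280),4),crop(s,(170,160,270,280),4)]))
E
```

```text
[ 0.63408693 -0.29025831  0.17940964] [-3.14098423 -0.00731755  2.68184219]
-2.0 -2.3 19.8 -0.0 -0.1 -0.1; -2.0 -2.3 19.8 -0.0 -0.1 -0.1; -1.9 -2.3 19.8 -0.0 -0.1 -0.1
```

View pics/g3.png

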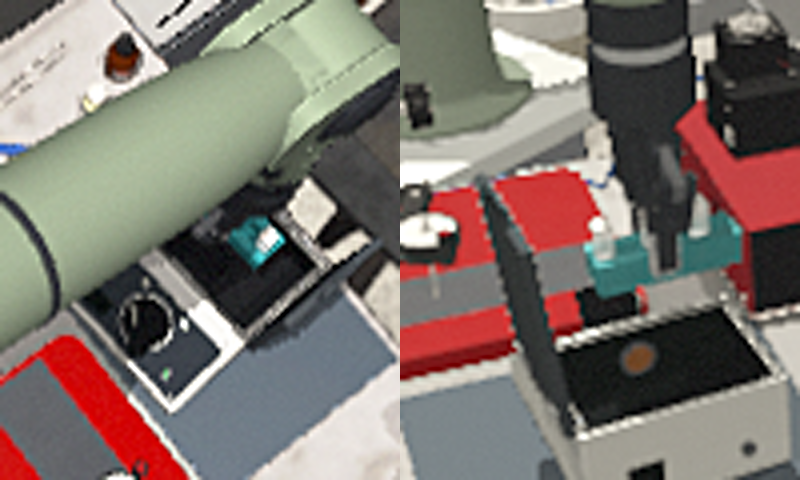

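The rack hangs level above the chamber in both views (side, rack at 590–740, row 260). My pixel-derived pose still calls for about 8 mm of shift. Descending.

move_arm(increments="-2 -3 15 0 0.2 0; -2 -3 15 0 0.2 0; -2 -3 15 0 0 0; 0 0 12 0 0 0; 0 0 8 0 0 0")

```text
time: 7.88
tcp_pos: [0.6389, -0.3041, 0.1196]
orientation: [-3.139, 0.0, 2.682]
contact_force: [-0.6, 0.0, -1.2]
finger_gap: 0.0327
```

```bash
python3 - <<'E'
from h import *
q=bot.sense();print(q["tcp_pos"],q["orientation"],q["contact_force"])
plan((.636,-.299,.055),(np.pi,0,np.radians(153.9)),5)
E
```

```text
[ 0.63891343 -0.30413953  0.11960172] [-3.13939676e+00  1.30500746e-04  2.68228499e+00] [-0.63178632  0.01906317 -1.16426484]
1.0 0.7 12.9 -0.0 0.0 -0.0; 1.0 0.7 12.9 -0.0 0.0 -0.0; 1.0 0.7 12.9 -0.0 0.0 -0.0; 1.0 0.7 12.9 -0.0 0.0 -0.0; 1.0 0.7 12.9 -0.0 0.0 -0.0
```

move_arm(increments="1 1 8 0 0 0; 1 1 8 0 0 0; 1 1 8 0 0 0; 1 0 8 0 0 0; 1 0 8 0 0 0")

```text
time: 8.3
tcp_pos: [0.6353, -0.2997, 0.0754]
orientation: [-3.139, 0.0, 2.681]
contact_force: [0.9, -0.2, -1.5]
finger_gap: 0.0326
```

move_arm(increments="0 0 6 0 0 0; 0 0 6 0 0 0; 0 0 3 0 0 0; 0 0 2 0 0 0; 0 0 0 0 0 0")

```text
time: 8.72
tcp_pos: [0.6342, -0.2988, 0.0545]
orientation: [-3.139, -0.002, 2.682]
contact_force: [0.0, -0.2, -0.1]
finger_gap: 0.0328
```

move_arm(increments="0 0 2 0 0 0; 0 0 1.5 0 0 0; 0 0 0 0 0 0")

```text
time: 8.97
tcp_pos: [0.6349, -0.2992, 0.0516]
orientation: [-3.139, -0.001, 2.682]
contact_force: [1.3, -0.5, -0.7]
finger_gap: 0.0324
```

move_arm(increments="0 0 1.5 0 0 0; 0 0 1.5 0 0 0; 0 0 0 0 0 0")

```text
time: 9.22
tcp_pos: [0.6355, -0.2996, 0.0492]
orientation: [-3.139, 0.001, 2.682]
contact_force: [-0.1, 0.5, -1.7]
finger_gap: 0.0334
```

move_arm(increments="0 0 1 0 0 0; 0 0 1 0 0 0; 0 0 0 0 0 0")

```text
time: 9.47
tcp_pos: [0.6358, -0.2998, 0.049]
orientation: [-3.139, 0.002, 2.682]
contact_force: [0.4, 0.7, -1.2]
finger_gap: 0.0328
```

move_arm(increments="0 0 1 0 0 0; 0 0 0 0 0 0; 0 0 0 0 0 0")

```text
time: 9.72
tcp_pos: [0.636, -0.3, 0.0487]
orientation: [-3.139, 0.003, 2.682]
contact_force: [-0.7, 0.4, 0.4]
finger_gap: 0.0327
```

move_arm(increments="0 0 2 0 0 0; 0 0 2 0 0 0")

```text
time: 9.88
tcp_pos: [0.6361, -0.3002, 0.0484]
orientation: [-3.139, 0.004, 2.682]
contact_force: [-6.1, 3.8, 15.0]
finger_gap: 0.0326
```

It is on the floor, with 15 N of push back at the predicted height. I release with a partial opening and rise.

move_arm(increments="0 0 -1 0 0 0; 0 0 0 0 0 0; 0 0 0 0 0 0; 0 0 0 0 0 0; 0 0 0 0 0 0", hand=0.6)

```text
time: 10.3
tcp_pos: [0.6368, -0.3006, 0.0497]
orientation: [-3.138, 0.006, 2.682]
contact_force: [0.2, 0.1, 0.1]
finger_gap: 0.0509
```

move_arm(increments="0 0 -8 0 0 0; 0 0 -15 0 0 0; 0 0 -25 0 0 0; 0 0 -30 0 0 0; 0 0 -35 0 0 0")

```text
time: 10.72
tcp_pos: [0.6305, -0.2966, 0.1559]
orientation: [-3.14, -0.014, 2.682]
contact_force: [0.5, -0.2, -0.4]
finger_gap: 0.051
```

move_arm(increments="0 0 -35 0 0 0; 0 0 -35 0 0 0; 0 0 -35 0 0 0; 0 0 -30 0 0 0; 0 0 0 0 0 0", hand=0)

```text
time: 11.13
tcp_pos: [0.633, -0.2976, 0.3073]
orientation: [-3.139, -0.004, 2.682]
contact_force: [-0.6, -0.1, 0.9]
finger_gap: 0.0004
```

```bash
python3 - <<'E'
from h import *
s,t=bot.camera("side"),bot.camera("top")
def crop(c,b,f):
    im=cv2.cvtColor(c["color"],cv2.COLOR_RGB2BGR)[b[1]:b[3],b[0]:b[2]]
    return cv2.resize(im,(f*(b[2]-b[0]),f*(b[3]-b[1])),interpolation=cv2.INTER_CUBIC)
cv2.imwrite("pics/g4.png",np.hstack([crop(t,(290,190,390,290),4),crop(s,(160,190,260,290),4)]))
E
```

View pics/g4.png

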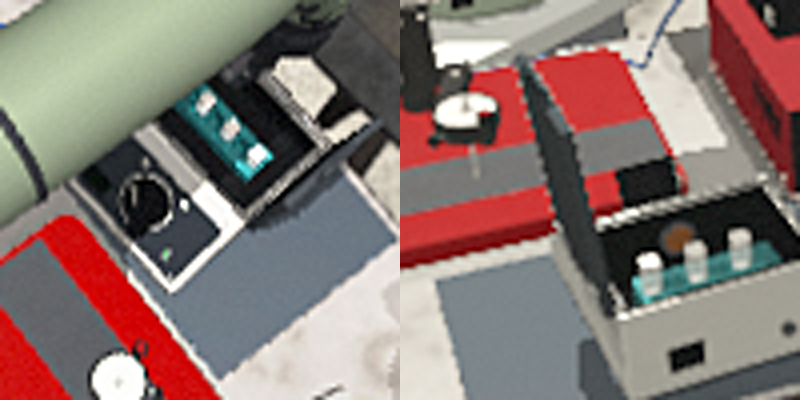

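The rack stands upright on the chamber floor, with the caps well below the rim in both views (side 650–740, row 245; top 205–257). Next I estimate the lid angle and check the obstacles on the right-hand side.

```bash
cat >> h.py <<'E'
P=np.array([.5982,-.2808,-.455]); _c,_s=np.cos(P[2]),np.sin(P[2])
def W(m): return np.array([P[0]+_c*m[0]-_s*m[1],P[1]+_s*m[0]+_c*m[1],.002+m[2]])
def Rd(X): v=np.array(X)-[P[0],P[1],.002]; return np.array([_c*v[0]+_s*v[1],-_s*v[0]+_c*v[1],v[2]])
E
python3 - <<'E'
from h import *
np.set_printoptions(precision=3,suppress=True)
s,t=bot.camera("side"),bot.camera("top")
ex=np.array([_c:=np.cos(P[2]),np.sin(P[2]),0])
for c,u,x in((t,(385,219),.102),(t,(385,219),.042),(s,(190.5,205),.042),(s,(190.5,205),.102),(s,(190.5,205),-.018)):
    o,d=ray(c,u); X=o+d*(((W((x,0,0))-o)@ex)/(d@ex)); r=Rd(X); print(x,r,"len",np.hypot(r[1]+.081,r[2]-.084),"ang",np.arctan2(r[2]-.084,r[1]+.081))
print("tri tip",(lambda a:(Rd(a[0]),a[1]))(tri(t,(385,219),s,(190.5,205))))
print("tower",tri(t,(298,312),s,(151,130)),Rd(tri(t,(298,312),s,(151,130))[0]))
print("beaker",onz(t,(398,267),.05),Rd(onz(t,(398,267),.05)),"bottle",tri(t,(411,286),s,(105,247)),"pump",onz(t,(383,296),.1))
print(Rd(tri(t,(411,286),s,(105,247))[0]))
for z in(.2,.3): print(W((.042,-.165,z)))
print("white box by beaker side",[Rd(onz(s,(140,265),z)) for z in(0,.1)])
E
```

```text
0.102 [ 0.102 -0.098  0.245] len 0.1619874943405654 ang 1.6755205294247113
0.042 [ 0.042 -0.106  0.414] len 0.3310535130804342 ang 1.6458617452958724
0.042 [ 0.042 -0.11   0.268] len 0.18639090417735435 ang 1.7280277161474373
0.102 [ 0.102 -0.122  0.302] len 0.22134568087779788 ang 1.7571657782259253
-0.018 [-0.018 -0.098  0.235] len 0.15166724112914604 ang 1.68549634198502
tri tip (array([ 0.084, -0.109,  0.292]), np.float64(0.018313112349585485))
tower (array([ 0.223, -0.246,  0.361]), np.float64(0.013028775538998047)) [-0.352 -0.134  0.359]
beaker [ 0.551 -0.548  0.05 ] [ 0.075 -0.261  0.048] bottle (array([ 0.467, -0.594,  0.192]), np.float64(0.011564142495109515)) pump [ 0.414 -0.523  0.1  ]
[ 0.02  -0.338  0.19 ]
[ 0.563 -0.447  0.202]
[ 0.563 -0.447  0.302]
white box by beaker side [array([-0.133, -0.263, -0.002]), array([ 0.009, -0.269,  0.098])]
```

The lid angle comes out at about 1.68–1.70 rad, with the triangulated length 162 mm as specified. The beaker is at reader y −261 mm, clear of the approach.

```bash
python3 - <<'E'
from h import *
R=(np.pi,0,np.radians(153.9))
print(bot.sense()["tcp_pos"],Rd(bot.sense()["tcp_pos"]))
s=plan(W((.04,-.165,.315)),R,8);print()
s=plan(W((.04,-.165,.208)),R,6,s);print()
for th in(1.7,1.4,1.1,.8,.5,.25,.1,0):
    C=np.array([-.081,.084])+.125*np.array([np.cos(th),np.sin(th)])+.0105*np.array([-np.sin(th),np.cos(th)])
    print(th,C+[-.011,.008])
E
```

```text
[ 0.63050556 -0.29608421  0.29774377] [0.03573566 0.00046787 0.29574377]
-0.6 -20.7 -2.4 -0.0 -0.1 -0.0; -0.6 -20.7 -2.4 -0.0 -0.1 -0.0; -0.6 -20.7 -2.4 -0.0 -0.1 -0.0; -0.6 -20.7 -2.4 -0.0 -0.1 -0.0; -0.6 -20.7 -2.4 -0.0 -0.1 -0.0
-0.6 -20.7 -2.4 -0.0 -0.1 -0.0; -0.6 -20.7 -2.4 -0.0 -0.1 -0.0; -0.5 -20.7 -2.4 -0.0 -0.1 -0.0

0.0 -0.0 17.8 0.0 0.0 0.0; 0.0 -0.0 17.8 0.0 0.0 0.0; 0.0 -0.0 17.8 0.0 0.0 0.0; 0.0 -0.0 17.8 0.0 0.0 0.0; 0.0 -0.0 17.8 0.0 0.0 0.0
0.0 -0.0 17.8 0.0 0.0 0.0

1.7 [-0.11851804  0.21460523]
1.4 [-0.08110133  0.21696587]
1.1 [-0.04465816  0.20816368]
0.8 [-0.0124439   0.18898493]
0.5 [0.01266385 0.16114281]
0.25 [0.02651631 0.13309908]
0.1 [0.03132727 0.11492672]
0 [0.033  0.1025]
```

move_arm(increments="0 0 -20 0 0 0; -0.5 -12 -12 0 0 0; -0.5 -22 0 0 0 0; -0.5 -22 0 0 0 0; -0.5 -22 0 0 0 0")

```text
time: 11.75
tcp_pos: [0.596, -0.3615, 0.3183]
orientation: [3.138, -0.038, 2.69]
contact_force: [1.4, -0.1, 0.5]
finger_gap: -0.0
```

move_arm(increments="-0.5 -22 0 0 0 0; -0.5 -22 0 0 0 0; -0.5 -22 0 0 0 0; -0.5 -15 0 0 0 0; 0 0 0 0 0 0")

```text
time: 12.17
tcp_pos: [0.5555, -0.4393, 0.3044]
orientation: [3.134, -0.059, 2.687]
contact_force: [-0.4, 0.7, -0.7]
finger_gap: -0.0003
```

```bash
python3 - <<'E'
from h import *
q=bot.sense();print(Rd(q["tcp_pos"]),q["orientation"],q["contact_force"],q["joint_pos"])
s=plan(W((.04,-.165,.208)),(np.pi,0,np.radians(153.9)),6)
E
```

```text
[ 0.03126045 -0.16116442  0.30238006] [ 3.13362257 -0.05912516  2.68712625] [-0.36095422  0.69752474 -0.73219711] [-0.76879504  0.68455249  0.55123988  1.49617865 -0.01068967 -1.88457547]
-2.4 -0.8 15.6 0.1 -0.6 0.0; -2.2 -0.7 15.6 0.1 -0.6 0.0; -2.1 -0.7 15.7 0.1 -0.6 0.0; -1.9 -0.7 15.7 0.1 -0.6 0.0; -1.8 -0.7 15.7 0.1 -0.6 0.0
-1.6 -0.7 15.7 0.1 -0.6 0.0
```

move_arm(increments="-2 -1 15 0 -0.6 0; -2 -1 16 0 -0.6 0; -2 -1 16 0 -0.6 0; -2 -1 16 0 -0.6 0; -2 0 16 0 -0.6 0")

```text
time: 12.58
tcp_pos: [0.561, -0.443, 0.219]
orientation: [3.129, -0.008, 2.686]
contact_force: [0.6, 0.2, 0.0]
finger_gap: -0.0003
```

move_arm(increments="-1 5 12 0 -0.4 0; 0 8 4 0 0 0; 0 8 0 0 0 0")

```text
time: 12.83
tcp_pos: [0.5691, -0.4192, 0.1948]
orientation: [3.125, -0.012, 2.686]
contact_force: [0.8, 0.3, -0.8]
finger_gap: -0.0002
```

```bash
python3 - <<'E'
from h import *
q=bot.sense();print(Rd(q["tcp_pos"]),q["orientation"],q["contact_force"])
E
```

```text
[ 0.03467338 -0.13715219  0.19279468] [ 3.12478039 -0.01227113  2.68619677] [ 0.79433895  0.30793027 -0.80187653]
```

move_arm(increments="0 4 -12 0.2 0 0; 0 12 -12 0.2 -0.3 0; 0 14 -2 0.2 -0.3 0; 0 14 0 0.2 0 0; 0 14 0 0 0 0")

```text
time: 13.25
tcp_pos: [0.5977, -0.3632, 0.2268]
orientation: [-3.14, 0.001, 2.686]
contact_force: [-0.4, -2.1, -1.8]
finger_gap: -0.0001
```

```bash
python3 - <<'E'
from h import *
q=bot.sense();print(Rd(q["tcp_pos"]),q["orientation"],q["contact_force"])
E
```

```text
[ 0.03571826 -0.07424939  0.22476115] [-3.14039118e+00  9.04029755e-04  2.68639651e+00] [-0.44277413 -2.05103512 -1.81192488]
```

move_arm(increments="0 14 5 0 0 0; 0 14 7 0 0 0; 0 13 8 0 0 0; 0 13 10 0 0 0; 0 11 11 0 0 0")

```text
time: 13.67
tcp_pos: [0.6325, -0.2967, 0.1883]
orientation: [-3.141, 0.01, 2.69]
contact_force: [-0.6, 0.3, 1.6]
finger_gap: 0.0004
```

```bash
python3 - <<'E'
from h import *
q=bot.sense();print(Rd(q["tcp_pos"]),q["orientation"],q["contact_force"])
E
```

```text
[0.03780554 0.00074522 0.1863211 ] [-3.14077229  0.01024639  2.68969541] [-0.64680518  0.27377043  1.5683273 ]
```

move_arm(increments="0 9 10 0 0.2 0; 0 8 12 0 0.2 0; 0 7 12 0 0.2 0; 0 6 12 0 0 0; 0 4 10 0 0 0")

```text
time: 14.08
tcp_pos: [0.6492, -0.2591, 0.1231]
orientation: [3.141, -0.005, 2.693]
contact_force: [-1.2, -0.3, 0.1]
finger_gap: 0.0
```

move_arm(increments="0 2 8 0 0 0; 0 1 7 0 0 0; 0 0 5 0 0 0; 0 0 3 0 0 0")

```text
time: 14.42
tcp_pos: [0.6504, -0.255, 0.1044]
orientation: [3.142, -0.005, 2.693]
contact_force: [-5.5, 3.7, 12.8]
finger_gap: 0.0
```

```bash
python3 - <<'E'
from h import *
q=bot.sense();print(Rd(q["tcp_pos"]),q["orientation"],q["contact_force"])
E
```

```text
[0.03557292 0.04611461 0.10244545] [ 3.14157841 -0.00455883  2.69306341] [-5.51313914  3.68896354 12.79067014]
```

The lid is down on its stop: TCP height 0.1024 against the predicted 0.1025, with 12.8 N of push. I lift off and measure the knob.

move_arm(increments="0 0 -10 0 0 0; 0 0 -25 0 0 0; 0 0 -30 0 0 0; 0 0 -30 0 0 0; 0 0 -15 0 0 0", hand=0.5)

```text
time: 14.83
tcp_pos: [0.6475, -0.2547, 0.2143]
orientation: [3.14, -0.014, 2.69]
contact_force: [1.2, -0.5, 1.4]
finger_gap: 0.0429
```

```bash
cat >> h.py <<'E'
A=np.radians(35); nR=np.array([-np.sin(A),0,np.cos(A)]); uR=np.array([np.cos(A),0,np.sin(A)]); yR=np.array([0,1.,0])
RW=Ro.from_euler("z",P[2])
def onpanel(c,uv,off=0):
    o,d=ray(c,uv); n=RW.apply(nR); a=W((-.1,0,.025))+off*n; return Rd(o+d*(((a-o)@n)/(d@n)))
E
python3 - <<'E'
from h import *
np.set_printoptions(precision=3,suppress=True)
t=bot.camera("top"); im0=cv2.imread("pics/top0.png"); g=cv2.cvtColor(im0,cv2.COLOR_BGR2GRAY)
u0=np.array([326.2,240.3]); yy,xx=np.mgrid[0:420,0:560]; r=np.hypot(xx-u0[0],yy-u0[1])
m=((g>110)&(r<9.5)).astype(np.uint8); k,l,st,ce=cv2.connectedComponentsWithStats(m)
for i in range(1,k): print(st[i],ce[i])
pts=np.argwhere(m)[:,::-1].astype(np.float32); e=cv2.fitEllipse(pts); print("ellipse",e, onpanel(t,e[0],.002),onpanel(t,e[0],.005))
big=cv2.resize(im0[225:255,310:345],None,fx=20,fy=20,interpolation=cv2.INTER_CUBIC)[:600,:700]
def dr(X,col): 
    for p in X:
        q=(proj(t,W(p))[0]-[310,225]+.5)*20; cv2.circle(big,tuple(int(v) for v in q),3,col,-1)
c0=np.array([-.065,0,.0495])
dr([c0+.004*nR+.026*(np.cos(a)*uR+np.sin(a)*yR) for a in np.linspace(0,6.28,30)],(0,255,0))
xk=(uR+yR)/2**.5; yk=(yR-uR)/2**.5
for h in(.005,.038): dr([c0+h*nR+.028*a*xk+.007*b*yk for a in(-1,-.5,0,.5,1) for b in(-1,1)],(0,0,255) if h>.01 else (255,0,0))
cv2.imwrite("pics/knob.png",big)
print(g[231:250,317:336])
E
```

```text
[325 231   9  17  34] [329.824 238.912]
[319 233   6  13  25] [321.48 237.84]
[332 233   4   5   5] [333.6 235. ]
[335 239   1   3   3] [335. 240.]
[318 245   4   4   4] [319.5 246.5]
ellipse ((326.36572265625, 240.00262451171875), (13.853726387023926, 16.854856491088867), 36.468509674072266) [-0.064  0.002  0.052] [-0.065  0.001  0.055]
[[ 70  65  69  70  72  68  64  59 114 214 136  57 104 221 255 255 253 252
  255]
 [ 70  68  68  67  66  62  54  56  51 118  55  47  39  99 220 255 255 253
  252]
 [ 70  71  70  64  59  88 123 173  86  52 165 187  93  42  98 204 255 255
  253]
 [ 68  71  68  59 112 143 161 234 100  32 230 254 211 148  47  27 234 255
  255]
 [ 38  64  66  74 175 152  62   2   2   1   1   0 239 209 141  46  96 255
  255]
 [ 21  56  55 131 125 109 164  48   6  14  14  11  13  78 212  80  35 159
  255]
 [ 52  64  46 213  48  74 225  63   9  25  14  28  19  15 153 211  64  37
  160]
 [ 70  67  82 212  58   0 226  65  13  23  13  30  28   3  32 255  81  45
   37]
 [ 70  63 125  70   9   1 232  68   5  23  24  32  32  23  18 191 101  44
  144]
 [ 66  65 116  96  20   5 204  59  10  21  21  30  29  21  10 162 144  43
  255]
 [ 62  67  83 128  36  14  99  33  25  20  14  28  31  22  18  68 138  46
  255]
 [ 56  63  47 187  51  13  25  22  12  23  24  28  32  25  10 189 117  52
   88]
 [ 93  56  46 166 115  30  22  34  15  20  22  31  20  17   0 255  69  55
   57]
 [237  89  45  46 181  50  22  31  23  20  15  23  18   0 173 241  71  64
   69]
 [255 190  62  44 154  43  28  31  20  23   8   7 117 108 238  75  57  67
   68]
 [229 254 156  52  50  17  27  36  19  16  58 121 197 154 111  62  64  70
   67]
 [129 240 249 163  60  13  24  32  18  12  89 164 167  62  60  64  68  67
   70]
 [109 129 240 254 121  30  11  19  19  46  65  62  58  66  66  68  71  67
   70]
 [125  98 116 245 254 132  39  40  46  74  70  67  65  70  67  70  65  69
   68]]
```

View pics/knob.png

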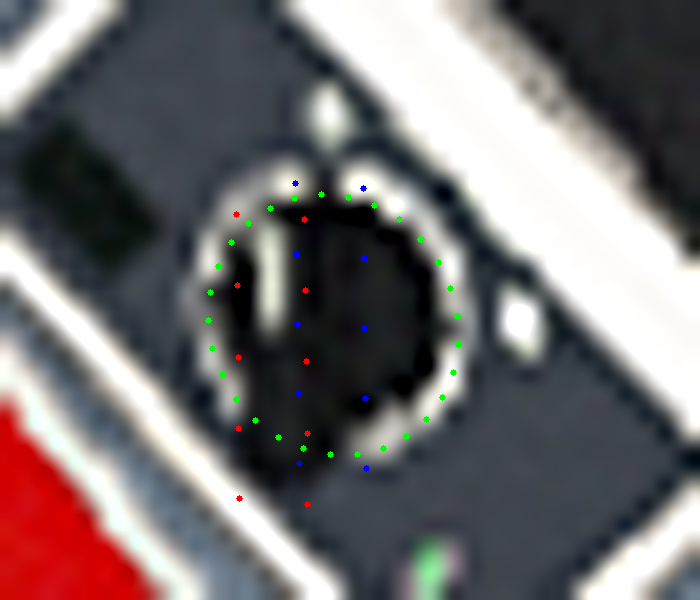

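The overlay matches well: the skirt ring is centred at about (325,320) in the crop. The bar and its white pointer (270,275) lie in the predicted up-left direction, and the second mark is at (520,325).

```bash
cat >> h.py <<'E'
c0=np.array([-.064,.001,.025+.036*np.tan(A)])
def knobpose(h,deg=0):
    a=np.radians(deg); xk=(uR+yR)/2**.5; yk=np.cross(nR,xk); x=Ro.from_rotvec(-a*nR).apply(yk); z=-nR
    return W(c0+h*nR),RW*Ro.from_matrix(np.c_[x,np.cross(z,x),z])
E
python3 - <<'E'
from h import *
p,R=knobpose(.115); print(p,R.as_euler("xyz")); plan(p,R,10)
E
```

```text
[ 0.4819003  -0.22278865  0.14640996] [2.68185546 0.41761304 1.80210674]
16.3 -4.4 7.2 -1.4 -3.4 4.4; 16.3 -5.8 6.1 -1.4 -3.4 4.4; 16.2 -7.1 5.0 -1.4 -3.4 4.4; 15.8 -8.5 3.9 -1.4 -3.4 4.4; 15.3 -9.7 2.7 -1.4 -3.4 4.4
14.7 -10.9 1.6 -1.4 -3.4 4.4; 13.9 -12.0 0.5 -1.4 -3.4 4.4; 12.9 -13.1 -0.6 -1.4 -3.4 4.4; 11.8 -14.0 -1.7 -1.4 -3.4 4.4; 10.6 -14.8 -2.7 -1.4 -3.4 4.4
```

move_arm(increments="16 -4.5 5 -1.4 -3.4 4.4; 16 -6 5 -1.4 -3.4 4.4; 16 -7 4 -1.4 -3.4 4.4; 16 -8.5 4 -1.4 -3.4 4.4; 15 -9.5 3 -1.4 -3.4 4.4")

```text
time: 15.3
tcp_pos: [0.5729, -0.2439, 0.1828]
orientation: [2.949, 0.271, 2.258]
contact_force: [-1.2, -0.8, -2.2]
finger_gap: 0.0429
```

move_arm(increments="14.5 -11 1.5 -1.4 -3.4 4.4; 14 -12 0.5 -1.4 -3.4 4.4; 13 -13 -0.5 -1.4 -3.4 4.4; 12 -14 -1.5 -1.4 -3.4 4.4; 10 -14 -3 -1.4 -3.4 4.4")

```text
time: 15.72
tcp_pos: [0.4852, -0.225, 0.1448]
orientation: [2.632, 0.429, 1.736]
contact_force: [0.9, -0.2, -1.1]
finger_gap: 0.043
```

```bash
python3 - <<'E'
from h import *
q=bot.sense(); print(q["tcp_pos"],q["orientation"],q["joint_pos"])
p,R=knobpose(.075); plan(p,R,4)
E
```

```text
[ 0.48519036 -0.22503029  0.14482726] [2.63214813 0.42924838 1.73558679] [-0.62206856  0.11257194 -1.06079693 -0.25111717  0.08892789 -0.87034312]
0.8 -0.5 9.1 0.3 0.6 -0.7; 0.8 -0.5 9.1 0.3 0.6 -0.7; 0.7 -0.4 9.1 0.3 0.6 -0.7; 0.6 -0.4 9.1 0.3 0.6 -0.7
```

move_arm(increments="1 -0.5 9 0.3 0.6 -0.7; 1 -0.5 9 0.3 0.6 -0.7; 0.7 -0.4 9 0.3 0.6 -0.7; 0.6 -0.4 9 0.3 0.6 -0.7; 0 0 0 0 0 0")

```text
time: 16.13
tcp_pos: [0.4893, -0.2235, 0.1011]
orientation: [2.699, 0.397, 1.814]
contact_force: [-0.3, -0.1, 0.7]
finger_gap: 0.0427
```

```bash
python3 - <<'E'
from h import *
q=bot.sense(); print(q["tcp_pos"],q["orientation"],q["joint_pos"])
p,R=knobpose(.019); plan(p,R,5)
E
```

```text
[ 0.48926312 -0.223514    0.10113908] [2.69917539 0.39741098 1.81409297] [-0.62058767  0.22438936 -1.03555418 -0.26752655  0.09852251 -0.92505583]
-3.5 2.6 10.9 -0.1 -0.3 0.0; -3.4 2.6 10.9 -0.1 -0.3 0.0; -3.4 2.6 10.9 -0.1 -0.3 0.0; -3.3 2.6 10.9 -0.1 -0.3 0.0; -3.3 2.5 11.0 -0.1 -0.3 0.0
```

move_arm(increments="-9 6 4 -0.2 -0.7 0; -8 6 4 -0.2 -0.7 0; 0 0 0 0 0 0")

```text
time: 16.38
tcp_pos: [0.5117, -0.2395, 0.1073]
orientation: [2.685, 0.423, 1.801]
contact_force: [0.3, -0.1, -0.0]
finger_gap: 0.0431
```

```bash
python3 - <<'E'
from h import *
q=bot.sense(); print(q["tcp_pos"],q["orientation"],q["joint_pos"])
p,R=knobpose(.019); plan(p,R,5)
E
```

```text
[ 0.51169148 -0.23950909  0.10726422] [2.68505878 0.42297341 1.80112362] [-0.61303734  0.25001631 -0.99443552 -0.28058136  0.08436398 -0.9166058 ]
1.1 -0.5 8.9 -0.0 0.1 0.0; 1.1 -0.5 8.9 -0.0 0.1 0.0; 1.1 -0.5 8.9 -0.0 0.1 0.0; 1.1 -0.5 8.9 -0.0 0.1 0.0; 1.1 -0.5 8.9 -0.0 0.1 0.0
```

move_arm(increments="3 -1.5 8 0 0 0; 2.5 -1 8 0 0 0; 0 0 0 0 0 0")

```text
time: 16.63
tcp_pos: [0.5208, -0.2422, 0.0936]
orientation: [2.68, 0.429, 1.799]
contact_force: [-0.9, 0.4, -0.0]
finger_gap: 0.0427
```

```bash
python3 - <<'E'
from h import *
q=bot.sense(); print(q["tcp_pos"],q["orientation"],q["contact_force"])
p,R=knobpose(.019); plan(p,R,4)
E
```

```text
[ 0.52080659 -0.24216763  0.09361102] [2.67982388 0.42855782 1.7993622 ] [-0.93167128  0.42379233 -0.01003247]
1.1 -0.9 6.9 0.0 0.2 0.0; 1.1 -0.9 6.9 0.0 0.2 0.0; 1.0 -0.9 6.9 0.0 0.2 0.0; 1.0 -0.9 7.0 0.0 0.2 0.0
```

move_arm(increments="1.5 -1.2 7 0 0.2 0; 1.5 -1.2 7 0 0.2 0; 1 -0.9 7 0 0.2 0; 0 0 0 0 0 0")

```text
time: 16.97
tcp_pos: [0.5303, -0.2464, 0.0737]
orientation: [2.68, 0.421, 1.804]
contact_force: [-0.1, 0.6, 0.1]
finger_gap: 0.0426
```

```bash
python3 - <<'E'
from h import *
q=bot.sense(); print(q["tcp_pos"],q["orientation"],q["contact_force"])
p,R=knobpose(.019); plan(p,R,2)
E
```

```text
[ 0.53027214 -0.2463937   0.07372187] [2.67968236 0.4208178  1.8044726 ] [-0.10951011  0.59185225  0.11973956]
0.8 -0.9 2.8 0.1 0.1 0.1; 0.8 -0.9 2.8 0.1 0.1 0.1
```

move_arm(increments="1 -1 3 0 0 0; 0.6 -0.8 3 0 0 0; 0 0 0 0 0 0")

```text
time: 17.22
tcp_pos: [0.5316, -0.2474, 0.0664]
orientation: [2.68, 0.42, 1.805]
contact_force: [0.1, -0.4, -0.4]
finger_gap: 0.0427
```

move_arm(increments="0 0 0 0 0 0; 0 0 0 0 0 0; 0 0 0 0 0 0; 0 0 0 0 0 0; 0 0 0 0 0 0", hand=0)

```text
time: 17.63
tcp_pos: [0.5315, -0.2486, 0.067]
orientation: [2.681, 0.423, 1.803]
contact_force: [1.9, -2.4, -4.0]
finger_gap: 0.0134
```

```bash
python3 - <<'E'
from h import *
q=bot.sense(); print(q["tcp_pos"],q["orientation"],q["contact_force"],q["torque"],q["joint_pos"],q["finger_gap"])
p,R=knobpose(.019); plan(p,R,1)
E
```

```text
[ 0.53152792 -0.24864901  0.06700175] [2.68082393 0.42258055 1.80317823] [ 1.86242585 -2.39995229 -3.9629965 ] [0.25841489 0.60118289 0.08522628] [-0.60683947  0.38062146 -0.98026474 -0.39961788  0.08556699 -0.91282308] 0.013447152625989613
1.2 0.8 -1.1 0.1 0.2 0.2
```

move_arm(increments="0 0 0 0 0 6; 0 0 0 0 0 6; 0 0 0 0 0 6; 0 0 0 0 0 6; 0 0 0 0 0 6")

```text
time: 18.05
tcp_pos: [0.5316, -0.249, 0.0671]
orientation: [2.541, 0.141, 1.314]
contact_force: [1.4, -2.3, -2.0]
finger_gap: 0.0128
```

```bash
cat > k.py <<'E'
from h import *
np.set_printoptions(precision=3,suppress=True)
q=bot.sense(); R=Ro.from_euler("xyz",q["orientation"]); p,R0=knobpose(.019)
print("rel turn",np.degrees((R0.inv()*R).as_rotvec()),"offset in knob tool frame mm",1000*R0.inv().apply(q["tcp_pos"]-p),"in tool",1000*R.inv().apply(p-q["tcp_pos"]))
print(q["contact_force"],q["torque"],q["finger_gap"],q["joint_pos"])
E
python3 k.py
```

```text
rel turn [-0.121 -0.237 31.073] offset in knob tool frame mm [-1.604 -0.896  1.161] in tool [ 1.832 -0.057 -1.167]
[ 1.389 -2.34  -1.98 ] [0.192 0.682 0.056] 0.012764471739073434 [-0.607  0.381 -0.98  -0.399  0.085 -0.368]
```

move_arm(increments="0 0 0 0 0 6; 0 0 0 0 0 6; 0 0 0 0 0 6; 0 0 0 0 0 6; 0 0 0 0 0 6")

```text
time: 18.47
tcp_pos: [0.5314, -0.2494, 0.0671]
orientation: [2.549, -0.173, 0.859]
contact_force: [0.9, -2.5, -1.9]
finger_gap: 0.0129
```

move_arm(increments="0 0 0 0 0 6; 0 0 0 0 0 6; 0 0 0 0 0 5; 0 0 0 0 0 5; 0 0 0 0 0 4")

```text
time: 18.88
tcp_pos: [0.5311, -0.2496, 0.067]
orientation: [2.679, -0.418, 0.426]
contact_force: [0.8, -1.9, -2.1]
finger_gap: 0.0129
```

```bash
python3 k.py
```

```text
rel turn [-0.178 -0.248 90.199] offset in knob tool frame mm [-1.992 -1.509  1.16 ] in tool [ 1.501 -1.992 -1.171]
[ 0.771 -1.915 -2.12 ] [0.129 0.674 0.374] 0.012882254813341537 [-0.608  0.38  -0.979 -0.397  0.084  0.664]
```

Turned 90.2°. I release and back straight out.

move_arm(increments="0 0 0 0 0 0; 0 0 0 0 0 0; 0 0 0 0 0 0; 0 0 0 0 0 0; 0 0 0 0 0 0", hand=0.5)

```text
time: 19.3
tcp_pos: [0.5312, -0.2491, 0.0674]
orientation: [2.677, -0.418, 0.43]
contact_force: [-0.5, -0.2, -0.2]
finger_gap: 0.0428
```

move_arm(increments="0 0 -6 0 0 0; 0 0 -10 0 0 0; 0 0 -12 0 0 0; 0 0 -12 0 0 0; 0 0 -12 0 0 0")

```text
time: 19.72
tcp_pos: [0.5024, -0.2344, 0.11]
orientation: [2.68, -0.415, 0.431]
contact_force: [-0.0, 0.3, -0.0]
finger_gap: 0.0428
```

```bash
python3 k.py; python3 - <<'E'
from h import *
q=bot.sense(); print(q["tcp_pos"])
plan(q["tcp_pos"]+np.array([-.03,.10,.16]),(np.pi,0,.2),10)
E
```

```text
rel turn [ 0.028 -0.133 89.836] offset in knob tool frame mm [  0.136  -2.186 -52.721] in tool [ 2.279  0.08  52.717]
[-0.006  0.272 -0.048] [0.243 0.475 0.035] 0.04282392103045088 [-0.619  0.228 -1.014 -0.275  0.092  0.648]
[ 0.50235356 -0.23440905  0.11001655]
7.8 -3.0 -17.2 2.3 -2.6 0.7; 6.9 -3.8 -17.4 2.3 -2.6 0.7; 6.1 -4.6 -17.5 2.3 -2.6 0.7; 5.2 -5.4 -17.6 2.3 -2.6 0.7; 4.3 -6.1 -17.6 2.3 -2.6 0.7
3.5 -6.9 -17.5 2.3 -2.6 0.7; 2.6 -7.6 -17.3 2.3 -2.6 0.7; 1.7 -8.4 -17.1 2.3 -2.6 0.7; 0.8 -9.1 -16.8 2.3 -2.6 0.7; -0.1 -9.7 -16.4 2.3 -2.6 0.7
```

move_arm(increments="8 -3 -17 2.3 -2.6 0.7; 7 -4 -17.5 2.3 -2.6 0.7; 6 -4.5 -17.5 2.3 -2.6 0.7; 5 -5.5 -17.5 2.3 -2.6 0.7; 4 -6 -17.5 2.3 -2.6 0.7")

```text
time: 20.13
tcp_pos: [0.477, -0.1787, 0.1914]
orientation: [2.94, -0.206, 0.284]
contact_force: [-0.5, -0.2, -1.4]
finger_gap: 0.0429
```

move_arm(increments="3.5 -7 -17.5 2.3 -2.6 0.7; 2.5 -7.5 -17.5 2.3 -2.6 0.7; 2 -8 -20 2.3 -2.6 0.7; 1 -9 -20 2.3 -2.6 0.7; 0 -10 -20 2.3 -2.6 0.7")

```text
time: 20.55
tcp_pos: [0.4594, -0.1243, 0.2908]
orientation: [-3.127, 0.023, 0.201]
contact_force: [0.9, 0.9, 0.0]
finger_gap: 0.0425
```

```bash
python3 - <<'E'
from h import *
q=bot.sense(); print(q["tcp_pos"],q["orientation"],q["joint_pos"])
plan([.40,.10,.34],(np.pi,0,.5),10)
E
```

```text
[ 0.45938701 -0.12425788  0.29081035] [-3.12661992  0.02275139  0.20137611] [-4.18792913e-01  1.77930222e-01 -2.56893951e-01  1.16318791e+00
 -1.03581119e-03  9.50811739e-01]
-1.4 -23.2 -4.5 -0.1 0.1 -1.7; -0.7 -23.3 -4.6 -0.1 0.1 -1.7; -0.0 -23.3 -4.6 -0.1 0.1 -1.7; 0.7 -23.2 -4.7 -0.1 0.1 -1.7; 1.4 -23.2 -4.7 -0.1 0.1 -1.7
2.1 -23.1 -4.7 -0.1 0.1 -1.7; 2.8 -23.1 -4.8 -0.1 0.1 -1.7; 3.5 -23.0 -4.8 -0.1 0.1 -1.7; 4.2 -22.8 -4.9 -0.1 0.1 -1.7; 4.9 -22.7 -4.9 -0.1 0.1 -1.7
```

move_arm(increments="0 -15 -12 0 0 0; -1 -23 -8 0 0 -1.7; 0 -23 -5 0 0 -1.7; 1 -23 -5 0 0 -1.7; 1.5 -23 -5 0 0 -1.7")

```text
time: 20.97
tcp_pos: [0.4377, -0.0194, 0.3337]
orientation: [-3.126, 0.018, 0.321]
contact_force: [0.4, 0.1, 0.4]
finger_gap: 0.0429
```

move_arm(increments="2 -23 -5 0 0 -1.7; 3 -23 -5 0 0 -1.7; 3.5 -23 -5 0 0 -1.7; 4 -23 -5 0 0 -1.7; 0 0 0 0 0 0")

```text
time: 21.38
tcp_pos: [0.4119, 0.078, 0.3585]
orientation: [-3.123, 0.012, 0.452]
contact_force: [-0.2, -0.0, 0.4]
finger_gap: 0.0428
```

```bash
python3 - <<'E'
from h import *
q=bot.sense(); print(q["tcp_pos"],q["contact_force"],np.abs(q["dq"]).max())
s,t=bot.camera("side"),bot.camera("top")
def crop(c,b,w,h):
    im=cv2.cvtColor(c["color"],cv2.COLOR_RGB2BGR)[b[1]:b[3],b[0]:b[2]]
    return cv2.resize(im,(w,h),interpolation=cv2.INTER_CUBIC)
can=np.zeros((600,800,3),np.uint8)
can[:400,:400]=crop(t,(290,190,390,290),400,400); can[:400,400:]=crop(s,(160,190,260,290),400,400)
can[400:,:266]=crop(t,(140,130,440,330),266,200); can[400:,266:532]=crop(s,(100,160,400,330),266,200); can[400:,532:]=crop(t,(310,225,345,255),268,200)
cv2.imwrite("pics/final.png",can)
E
```

```text
[0.41187719 0.07799266 0.35854701] [-0.16927331 -0.03924785  0.4008584 ] 0.04317491204297964
```

View pics/final.png

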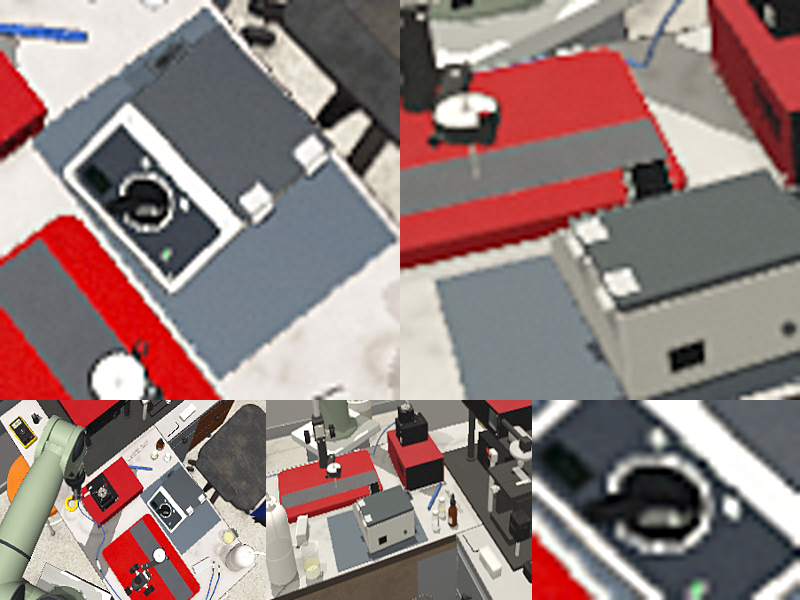

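The picture shows the lid lying flat and shut. The knob bar now lies at 90° to its starting direction, towards the second mark (bottom-right crop, bar at row 510, mark at (733,508)). The bystanders that can be seen are unmoved and the arm touches nothing.

```bash
python3 -c "
from workcell import bot
print(bot.sign_off())"
```

```text
the job is handed in; nothing more can be done
None
```

The job is done and handed in at about 21.5 s on the robot's clock.

- **Rack:** I gripped it across its width and carried it over the red box. It was set down in the chamber until it met about 15 N of resistance at the predicted floor height. The pictures after release showed it upright with its caps below the rim.
- **Lid:** I pushed it shut from its outer right-hand face. It met its stop at the predicted height (0.1024 m measured, 0.1025 m expected) with about 13 N of push. The last picture shows it lying flat.
- **Knob:** Only after that did I turn it, 90.2° clockwise with the bar gripped throughout, then let go and back off. The last picture shows the bar a quarter turn on, pointing at the second mark.
- **Checks:** No force reading went above about 17 N, and nothing visible on the bench had moved. I did not measure the bystanders' positions numerically afterwards. The multimeter, vials, dropper, tape, beaker and slide box were only compared by eye, at low resolution.

The separate position estimates, such as the reader's corners in the two views, disagreed by a few millimetres at most. No check failed.

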